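# Set a parcel's label in the locking clamp

### The job

Slide the small parcel into the corner of the label clamp so that it lies square and flush against both stops, then press the clamp's handle down over centre until it locks with the rubber foot on the parcel, and let go for two seconds so the clamp holds by itself. Then flick the upright release lever towards the parcel so that the clamp springs fully open, leaving the parcel flat and still flush in the corner. Leave the other things on the table where they are.

Things in the scene. Friction and masses are not known exactly. Their poses are not given: they have to be found in the camera images.
- parcel: small kraft-paper parcel tied with string, alone at the front of the table, right of the clamp; a box 85 (own x) x 110 (own y) x 55 mm high plus string, 0.25 to 0.5 kg. Origin at the centre of its underside, z up. Slides when pushed low on a side. It fits the corner with its y axis along the clamp's y axis, either way round. The lever ball of the tall press behind it overhangs at x 0.59 to 0.63, y -0.15, z 0.32 to 0.36 m
- label_clamp: bench clamp, fixed, turned up to 17 degrees left. Origin at table height in the inner corner of its two aluminium stops (28 mm high, outer ends flared away 20 mm). Far stop: face at its x = 0, from y = 0 to -125 mm; side stop: face at its y = 0, from x = 0 to -100 mm. The parcel goes on the -x, -y side of the origin. The clamp stands at y = 12 to 107 mm, its two steel cheeks 118 mm high
- nest_center (a point): where the parcel's origin lies when the parcel is flush against both stops: x = -43, y = -55, z = 0 mm in the clamp's frame, and with the clamp's axes
- clamp_foot: round rubber foot, 30 mm across, sprung (about 10 N on the parcel when locked), on the clamp's arm, which lies in the plane x = -30 mm of the clamp. Open, the arm points up, to z = 190 mm; the handle swings it down towards -y onto the parcel. Open, the foot hangs at y = -20 to -50, z = 130 to 165 mm. Pushing on the arm cannot lock it. Origin: centre of the underside
- clamp_handle (a joint): handle angle about a pivot at y = 82, z = 104 mm of the clamp's frame (axis along its x): 0 = open, handle rising 66 degrees above level towards +y; grows as it is pressed down. Let go before 1.08 (centre) it springs open; past that it snaps to 1.21 = locked, handle 3 degrees below level, and stays. Hardest about half way
- handle_grip (a point): point on the top of the round black handle grip (18 mm thick), 115 mm out from the pivot and 9 mm above the handle's mid-line; the grip runs 75 to 144 mm out. Pressing there takes about 5 to 10 N; follow its arc about the pivot
- release_lever (a joint): release lever angle: 0 = at rest, at most 0.6; grows as its tip goes towards the clamp's -y (towards the parcel). With the clamp locked, about 0.3 frees it (about 8 N at the tip); the clamp then springs open by itself within 2 s, the handle (x = -39 to -21 mm of the clamp's frame) flying up; the lever springs back when let go
- release_tip (a point): middle of the cross bar (12 mm thick, 24 mm long along x) on top of the upright steel release lever on the robot's side of the clamp, 72 mm from its shaft (axis along x at y = 93, z = 57 mm). At rest the tip is at x = -112, y = 111, z = 127 mm in the clamp's frame. Below the tip the lever is a bar 20 mm wide, 6 mm thick, free on its +y side
- tape_roll: roll of brown tape lying flat, 96 mm across, 48 mm high; a bystander, leave it alone; origin at the centre of its underside
- keys: bunch of keys lying flat; a bystander, leave it alone; origin at the centre of its underside
- pencil: pencil 142 mm long; a bystander, leave it alone; origin at the centre of its underside
- weight_500: brass scale weight with a knob, 38 mm across, 45 mm high; a bystander, leave it alone; origin at the centre of its underside
- padlock: brass padlock lying flat, 61x42x13 mm; a bystander, leave it alone; origin at the centre of its underside
- box_cutter: snap-blade cutter 170 mm long; a bystander, leave it alone; origin at the centre of its underside
Things that resemble listed ones, but are neither listed nor needed, are in the scene too. Leave any green look-alike of the parcel alone.

How it is judged:
By the outcome, as a careful person would: the job done as asked, in the order asked, and still so for the second after the job is handed in, with the robot touching nothing.
It also fails if it takes over 72 s, if anything falls off the work surface, if the arm or the gripper's body presses on something with over 40 N, if the wrist force passes 120 N, or if a joint passes its speed limit or range.

### The arm

A 6-joint arm with a two-finger parallel gripper is mounted at the origin on a cart in front of the work surface, level with it; the furniture and walls round the work are solid. World frame = base frame: x ahead of the robot, y to its left, z up, the work surface at z = 0. Lengths are in m, angles in rad, forces in N, time in s.
With the tool pointing down it reaches from about 0.325 to 0.9 m from the base axis. Payload 3.5 kg.
Tool frame: the origin (TCP) lies at the very end of the fingers, on their centre line; the grasp point (between the pads) lies manip.grip_point_offset behind it (manip.grip_point_offset is the distance from the TCP to the grasp point, in m); z points along the fingers, y is the line along which they close (so a half turn about z gives the same grasp; the last joint's range is limited). The gripper opens to 85 mm and grips with 20 to 120 N. Pads are 22 mm wide; open, the fingers measure 114 mm over their backs; the gripper's body (76 mm by 85 mm) begins 54 mm behind the grasp point. The pads swing forward as they close: fully open they stand 13 mm farther back than shut.
Start: joints at [1.164, 0.276, -0.026, 1.268, 0, 1.467], TCP at [0.187, 0.596, 0.231] pointing down, gripper open.
Joint ranges: [-3.12, 3.12], [-0.85, 1.88], [-1.08, 1.24], [-1.95, 2.15], [-1.57, 1.53], [-3.14, 3.14]. Speed limits (rad/s): [2.57, 2.57, 3.14, 3.14, 3.14, 3.14].

### API

Orientations are given as a unit quaternion [w, x, y, z].
In Python, from station import manip, eyes gives the robot as it stands.
- The arm moves only by the tool send_rows, never from a script. Its argument "increments" is a list of rows, each a list of 3 entries, a list of its own where there are three numbers: the opening, from 0 (shut) to 1 (fully open), then the shift along the tool's x, y, z in cm, then the turn, a rotation vector about the tool's x, y, z in rad. In form: [[hand, [dx, dy, dz], [rx, ry, rz]], ...]. A call has exactly 5 rows; each row is the pose to reach, as a shift and turn from the pose commanded when the call began, along the tool's axes at that moment; what a row does not reach only later rows make up. A row lasts 1/8 s, in which the tool goes at most 62.5 mm and 10.7 degrees, less where a joint would pass 70% of its speed; a pose out of reach is approached as far as the arm can. A call with a gripper value outside its range is refused whole. The fingers move at their own pace and stop on an object; "force" is the grip in N (left out, the last holds). Time passes only in rows, so rows that repeat a pose let the fingers close, or fill a call up. It gives the time, the measured TCP pose, the force, the opening and the grip force at its end, in the units of the state.
- manip.read_state(): the state, without advancing time (a new reading comes with each control period).
- eyes.capture(name): name is "scene" or "top"; returns a dict with "image" (480x640x3 uint8, red, green, blue), "camera_matrix" (3x3 intrinsics, pixels), "T" (4x4, takes a point from camera to world coordinates). Camera axes: x right, y up, looking along -z (the intrinsics and any distortion apply to the point x, -y, -z); pixel columns grow to the right and rows downward; lengths in m; the calibration is good to about 2 mm. A picture is of the moment at which its call begins. There is no depth.
- manip.sign_off(): hands the job in; it is judged then, once.
Trained networks look in a picture, given as the dict that the camera call returned (one of the last four; its "shot" number tells which), for a name from the list of things; names that differ only in an ending like _2 or _b are one class to them, and where a whole thing is asked for, a point or a joint stands for the part that bears it (a point fixed in the world has none). Each returns a list of dicts, best first, with "p" (0 to 1); they miss things now and then, are a little off and sometimes report something else, mostly with a low value. They report only what shows in the picture. A call takes as long as a camera call. They do not tell look-alikes from the thing itself.
- eyes.spot_in(picture, query): "at" ([x, y, z] in m, in the coordinates of the camera as it stood for that picture, good to about 4 mm: the middle of the surface that is visible of it).
- eyes.cut_out(picture, query): "region" (480x640 bool, what is visible of it).
The state is a dict: "clock": time; "joints": joint angles; "qvel": joint speeds; "joint_efforts": joint torques, N m; "eef_pos": TCP position; "ee_rot": TCP orientation; "contact_force": force on the tool from outside, world axes, zero at the start; "moment": the same for the moment, N m; "width": finger opening in m; "gripper_force": force on a finger pad.
Only numpy, scipy, OpenCV 4.12 (cv2) and the standard library are available. Lean on these libraries where they do the work, as an engineer would, in place of code of your own. Each camera call takes 0.05 s, during which the arm holds its last target. There are 200 camera calls.

## Working session

There is one attempt and no reset: what is moved stays moved. The work goes in short steps, Python scripts to look and compute and a tool call to move; the robot and the scene stay as the last step left them, time stands still between calls to the robot, and variables do not carry over. Pictures are saved under pics/ and viewed, at most 10 in all, crops included, and the job is handed in when it is done.

Besides the shell and the picture viewer there is one more tool, called after "Request:" by a JSON object that holds its "name" and its "arguments", one argument or row to a line. send_rows: Moves the arm, as the interface text tells. Its arguments: {"type":"object","properties":{"increments":{"type":"array"},"force":{"type":"number"}},"required":["increments"]}

```bash
mkdir -p pics; ls; cat > h.py <<'E'
import numpy as np,cv2
from station import manip,eyes
from scipy.spatial.transform import Rotation as R
def w(c,p): return (c["T"]@np.r_[p,1])[:3]
def save(c,n): cv2.imwrite(f"pics/{n}.png",c["image"][:,:,::-1])
def ray(c,uv):
    K=c["camera_matrix"];d=np.linalg.solve(K,[uv[0],uv[1],1.]);d=np.array([d[0],-d[1],-d[2]])
    return c["T"][:3,3],c["T"][:3,:3]@d
def onz(c,uv,z):
    o,d=ray(c,uv);return o+d*(z-o[2])/d[2]
def proj(c,P):
    q=np.linalg.inv(c["T"])@np.r_[P,1];v=c["camera_matrix"]@np.array([q[0],-q[1],-q[2]]);return v[:2]/v[2]
def tri(c1,a,c2,b):
    o1,d1=ray(c1,a);o2,d2=ray(c2,b);A=np.c_[d1,-d2];s=np.linalg.lstsq(A,o2-o1,rcond=None)[0]
    p,q=o1+s[0]*d1,o2+s[1]*d2;return (p+q)/2,np.linalg.norm(p-q)
def delta(pos,rot=None):
    s=manip.read_state();q=s["ee_rot"];r=R.from_quat([q[1],q[2],q[3],q[0]])
    return r.inv().apply(np.array(pos)-s["eef_pos"])*100
E
python3 - <<'E'
from h import *
print(manip.read_state(),manip.grip_point_offset)
for n in("scene","top"):
    c=eyes.capture(n);save(c,n);print(n,c["T"].round(3).tolist(),c["camera_matrix"].round(1).tolist(),[k for k in c])
    for q in("parcel","label_clamp","clamp_foot","handle_grip","release_tip","clamp_handle","release_lever","tape_roll","keys","pencil","weight_500","padlock","box_cutter"):
        try: print(q,[(round(d["p"],2),w(c,d["at"]).round(3).tolist()) for d in eyes.spot_in(c,q)][:3])
        except Exception as e: print(q,e)
E
```

```text
pics
{'clock': 0.0, 'joints': array([ 1.16360172e+00,  2.77199242e-01, -2.78867464e-02,  1.26801177e+00,
        1.89178228e-05,  1.46741315e+00]), 'qvel': array([ 4.97245750e-04,  2.00529657e-04,  1.33107329e-03, -4.99563249e-05,
       -9.53353662e-04, -4.79267615e-04]), 'joint_efforts': array([-2.53573831e-03, -4.45509195e+01,  2.95202404e+01,  1.64830912e-02,
       -3.32744148e-04, -7.01708984e-06]), 'eef_pos': array([0.18665669, 0.59565537, 0.23011582]), 'ee_rot': array([-2.99736268e-04,  1.51322083e-01,  9.88483841e-01, -1.11103092e-03]), 'contact_force': array([ 0.33753336, -1.0916185 ,  0.02009546]), 'moment': array([-0.04029053,  0.01343851,  0.05943166]), 'gripper_force': 0.0, 'width': 0.08585557516989295} 0.0187
scene [[0.538, 0.638, -0.551, -0.114], [-0.843, 0.401, -0.359, -0.504], [-0.008, 0.658, 0.753, 1.045], [0.0, 0.0, 0.0, 1.0]] [[538.0, 0.0, 313.1], [0.0, 538.0, 244.4], [0.0, 0.0, 1.0]] ['image', 'camera_matrix', 'T', 'shot']
parcel [(0.71, [0.419, -0.265, 0.058]), (0.7, [0.453, -0.067, 0.059]), (0.55, [0.737, 0.085, 0.028])]
label_clamp [(0.63, [0.584, 0.142, 0.04
[... 667 characters left out ...]
9.4], [0.0, 441.8, 241.1], [0.0, 0.0, 1.0]] ['image', 'camera_matrix', 'T', 'shot']
parcel [(0.95, [0.427, -0.259, 0.057]), (0.93, [0.472, -0.062, 0.056]), (0.68, [0.364, -0.402, 0.009])]
label_clamp [(0.59, [0.58, 0.146, 0.052])]
clamp_foot [(0.58, [0.61, 0.071, 0.161])]
handle_grip [(0.8, [0.582, 0.202, 0.172])]
release_tip [(0.64, [0.51, 0.185, 0.086])]
clamp_handle [(0.57, [0.588, 0.201, 0.171])]
release_lever [(0.72, [0.512, 0.188, 0.085])]
tape_roll [(0.66, [0.489, -0.446, 0.047])]
keys [(0.59, [0.603, -0.432, 0.003])]
pencil []
weight_500 [(0.71, [0.734, 0.087, 0.027]), (0.45, [0.602, -0.431, 0.006])]
padlock [(0.63, [0.614, -0.345, 0.014])]
box_cutter [(0.72, [0.366, -0.403, 0.007])]
```

View pics/scene.png

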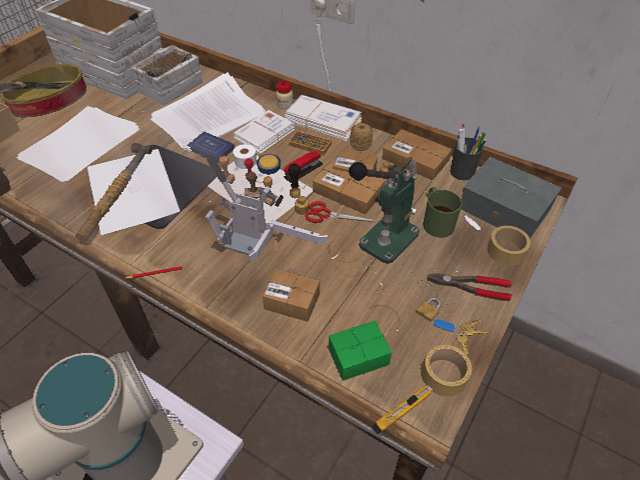

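View pics/top.png

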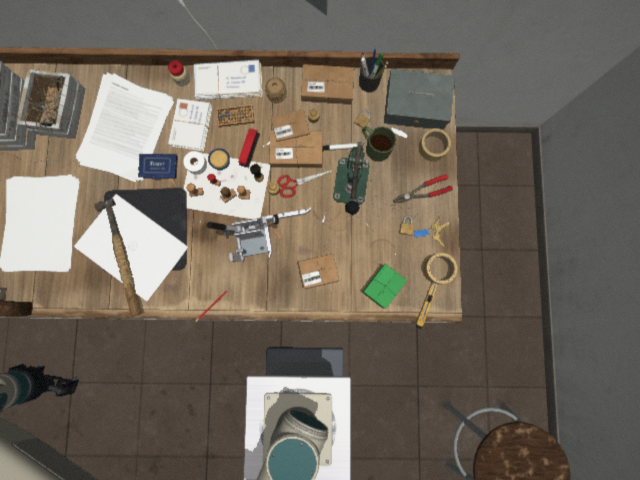

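```bash
python3 - <<'E'
from h import *
a=cv2.imread("pics/top.png")[185:300,195:350];b=cv2.imread("pics/scene.png")[145:320,190:345]
A=cv2.resize(a,None,fx=4,fy=4,interpolation=cv2.INTER_CUBIC)
cv2.imwrite("pics/ctop.png",A);cv2.imwrite("pics/cscene.png",cv2.resize(b,None,fx=3.4,fy=3.4,interpolation=cv2.INTER_CUBIC))
for n in("scene","top"):
    c=eyes.capture(n)
    for d in eyes.cut_out(c,"parcel")[:3]:
        m=d["region"].astype(np.uint8);cn=max(cv2.findContours(m,0,2)[0],key=cv2.contourArea)
        q=cv2.approxPolyDP(cn,4,True)[:,0];print(n,d["p"],m.sum(),q.tolist())
        if n=="top": r=cv2.boxPoints(cv2.minAreaRect(cn));print(np.array([onz(c,p,.055) for p in r]).round(3).tolist())
E
```

```text
scene 0.75 2143 [[277, 269], [265, 291], [264, 307], [308, 320], [319, 296], [319, 281]]
scene 0.68 2625 [[375, 321], [329, 336], [328, 348], [343, 379], [390, 363], [392, 350]]
top 0.98 990 [[332, 255], [300, 263], [305, 288], [337, 281]]
[[0.501, 0.003, 0.055], [0.525, -0.104, 0.055], [0.437, -0.123, 0.055], [0.413, -0.017, 0.055]]
```

View pics/ctop.png

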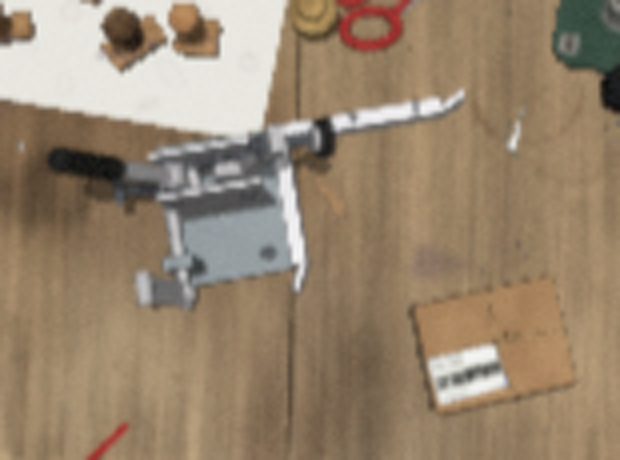

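View pics/cscene.png

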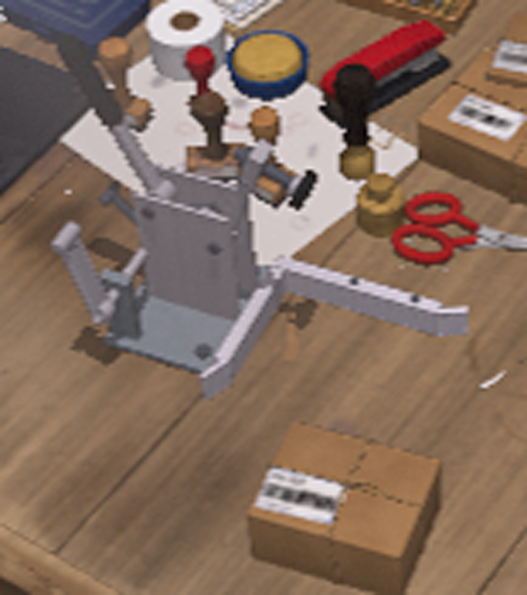

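```bash
cat >> h.py <<'E'
def cw(c,P): # clamp pose (x,y,yaw) -> world
    x,y,t=c;P=np.atleast_2d(P);s,k=np.sin(t),np.cos(t)
    return np.c_[x+k*P[:,0]-s*P[:,1],y+s*P[:,0]+k*P[:,1],P[:,2]]
E
python3 - <<'E'
from h import *
from scipy.optimize import least_squares
ct,cs=eyes.capture("top"),eyes.capture("scene")
T=lambda u,v:(195+u/4-.375,185+v/4-.375)
S=lambda u,v:(190+u/3.4-.35,145+v/3.4-.35)
m=1e-3
obs=[(ct,(-112,111,127),T(146,289)),(cs,(-112,111,127),S(67,238)),
(ct,(-100,0,28),T(302,266)),(cs,(-100,0,28),S(212,371)),
(cs,(0,-125,28),S(432,310)),(cs,(0,-125,0),S(436,332)),(cs,(-100,0,0),S(212,394)),
(ct,(0,-125,28),T(440,110)),(cs,(-30,82+144*.407,104+144*.9135),S(78,40)),(ct,(-30,82+144*.407,104+144*.9135),T(58,160))]
f=lambda c:np.concatenate([proj(k,cw(c,np.array(p)*m)[0])-np.array(o) for k,p,o in obs])
r=least_squares(f,[.62,.09,.17],loss="soft_l1");c=r.x;print(c,np.degrees(c[2]));print(f(c).reshape(-1,2).round(1).tolist())
np.save("clamp.npy",c)
vis=[]
for k in(ct,cs):
    im=k["image"][:,:,::-1].copy();im=cv2.resize(im,None,fx=4,fy=4,interpolation=cv2.INTER_CUBIC)
    for L in([(0,0,28),(0,-125,28)],[(0,0,28),(-100,0,28)],[(0,0,0),(0,-125,0)],[(0,0,0),(-100,0,0)],[(-124,111,127),(-100,111,127)],[(-30,82,104),(-30,82+144*.407,104+144*.9135)]):
        q=[(proj(k,cw(c,np.array(p)*m)[0])*4+1.5).astype(int).tolist() for p in L];cv2.line(im,q[0],q[1],(0,0,255),1)
    vis.append(im)
A=vis[0][4*185:4*275,4*195:4*320][:,:400];B=vis[1][4*145:4*265,4*195:4*335]
A=vis[0][780:1080,800:1280];B=vis[1][590:1050,800:1320]
A=vis[0][760:1080,800:1200]; B=vis[1][600:1040,800:1200];h=max(len(A),len(B))
A=cv2.copyMakeBorder(A,0,h-len(A),0,0,0);B=cv2.copyMakeBorder(B,0,h-len(B),0,0,0)
cv2.imwrite("pics/fit.png",np.hstack([A,B]))
# parcel by both views: fit box
def box(p):
    x,y,t=p;return cw(p,np.array([(a*42.5,b*55,z) for a in(-1,1) for b in(-1,1) for z in(0,55)])*m)
reg={}
for n,k in(("t",ct),("s",cs)):
    for d in eyes.cut_out(k,"parcel"):
        g=d["region"];v,u=np.nonzero(g)
        if abs(k["image"][g][:,1].mean()-k["image"][g][:,0].mean())<60 and np.linalg.norm(np.array([u.mean(),v.mean()])-proj(k,np.array([.47,-.06,.04])))<25: reg[n]=(k,g);break
print(list(reg))
def cost(p):
    s=0
    for k,g in reg.values():
        q=np.array([proj(k,P) for P in box(p)]);hull=cv2.convexHull(np.round(q*16).astype(np.int32))
        im=np.zeros(g.shape,np.uint8);cv2.fillConvexPoly(im,hull,1,shift=4);s+=(im.astype(bool)^g).sum()
    return s
from scipy.optimize import minimize
p=min((minimize(cost,[.469,-.06,a],method="Nelder-Mead",options=dict(initial_simplex=np.array([[.469,-.06,a],[.479,-.06,a],[.469,-.05,a],[.469,-.06,a+.1]]))) for a in(.15,.22,.3)),key=lambda r:r.fun)
print("parcel",p.x,p.fun);np.save("parcel.npy",p.x)
print("nest",cw(c,np.array([-43,-55,0])*m),"grip",cw(c,np.array([-30,129,209])*m),"tip",cw(c,np.array([-112,111,127])*m))
x,y,t=c;d=p.x[:2]-[x,y];print("parcel in clamp",np.cos(t)*d[0]+np.sin(t)*d[1],-np.sin(t)*d[0]+np.cos(t)*d[1],p.x[2]-t)
E
```

```text
[0.63439997 0.10760089 0.18966097] 10.86677310493138
[[-0.5, 0.4], [-1.0, 0.3], [1.1, -0.6], [4.2, -2.6], [1.0, 1.0], [-0.2, 1.8], [5.2, -2.2], [0.3, 0.6], [-5.5, -0.7], [-1.9, 0.5]]
['t', 's']
parcel [ 0.47279458 -0.06006165  0.23933312] 177.0
nest [[0.60253997 0.04548052 0.        ]] grip [[0.58061808 0.22863191 0.209     ]] tip [[0.50348195 0.19549555 0.127     ]]
parcel in clamp -0.19031625635217694 -0.13418923917800074 0.04967214958567534
```

View pics/fit.png

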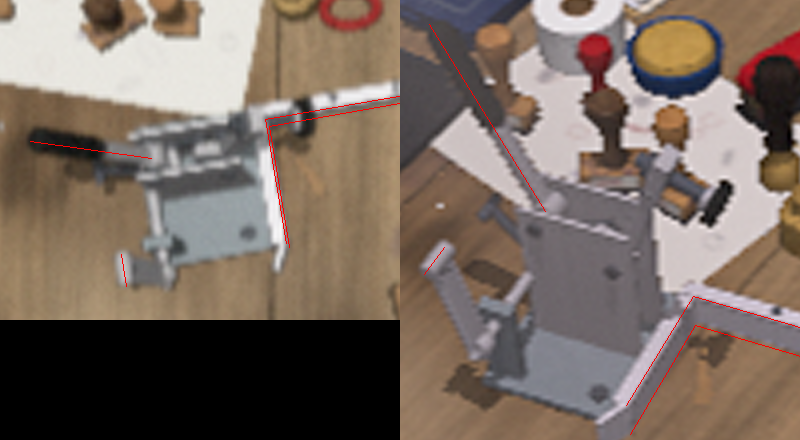

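```bash
cat >> h.py <<'E'
def go(mm,mode,world=False):
    """mode 'y': tool x along clamp +y ; 'x': tool x along clamp -x. prints shift cm, rotvec"""
    c=np.load("clamp.npy");P=np.array(mm)/1e3 if world else cw(c,np.array(mm)/1e3)[0]
    a=c[2]+(np.pi/2 if mode=='y' else np.pi)
    X=np.array([np.cos(a),np.sin(a),0]);Z=np.array([0,0,-1.]);M=R.from_matrix(np.c_[X,np.cross(Z,X),Z])
    s=manip.read_state();q=s["ee_rot"];r=R.from_quat([q[1],q[2],q[3],q[0]])
    d=delta(P);v=(r.inv()*M).as_rotvec();print("world",P.round(3),"shift",d.round(2),"rot",v.round(3),"rows",np.linalg.norm(d)/6.25,np.linalg.norm(v)/.187)
def where():
    c=np.load("clamp.npy");s=manip.read_state();d=s["eef_pos"][:2]-c[:2];k,n=np.cos(c[2]),np.sin(c[2])
    print("t",round(s["clock"],2),"clamp mm",(np.r_[k*d[0]+n*d[1],-n*d[0]+k*d[1],s["eef_pos"][2]]*1e3).round(1),"F",s["contact_force"].round(1),"w",s["width"],"j",s["joints"].round(2))
E
python3 -c "
from h import *
where();go([-195,-222,200],'y')"
```

```text
t 1.8 clamp mm [-347.3  564.4  231.3] F [ 0.3 -0.1  1.1] w 0.08541007073967676 j [ 1.16  0.28 -0.03  1.27 -0.    1.47]
world [ 0.485 -0.147  0.2  ] shift [-50.66 -62.04   3.13] rot [-0.     0.     1.077] rows 12.82525180264329 5.761218382496837
```

Request:
{"name": "send_rows", "arguments": {
  "increments": [
    [0.5,[-3.9,-4.77,0.2],[0,0,0]],
    [0.5,[-7.8,-9.54,0.4],[0,0,0]],
    [0.5,[-11.7,-14.3,0.6],[0,0,0]],
    [0.5,[-15.6,-19.1,0.8],[0,0,0]],
    [0.5,[-19.5,-23.8,1.0],[0,0,0]]
  ]
}}

```text
clock: 2.42
eef_pos: [0.3024, 0.3093, 0.2215]
ee_rot: [0.001, 0.151, 0.989, 0.0]
contact_force: [0.8, -0.8, 0.2]
width: 0.0432
gripper_force: 0.0
```

Request:
{"name": "send_rows", "arguments": {
  "increments": [
    [0.5,[-3.9,-4.77,0.2],[0,0,0]],
    [0.5,[-7.8,-9.54,0.4],[0,0,0]],
    [0.5,[-11.7,-14.3,0.6],[0,0,0]],
    [0.5,[-15.6,-19.1,0.8],[0,0,0]],
    [0.5,[-19.5,-23.8,1.0],[0,0,0]]
  ]
}}

```text
clock: 3.05
eef_pos: [0.4174, 0.0235, 0.2117]
ee_rot: [0.001, 0.151, 0.988, 0.0]
contact_force: [0.3, 0.6, -0.1]
width: 0.0425
gripper_force: 0.0
```

```bash
python3 -c "
from h import *
where();go([-195,-222,150],'y')"
```

```text
t 3.05 clamp mm [-229.   -41.7  211.7] F [ 0.3  0.6 -0.1] w 0.04245837852496156 j [-0.1  -0.09 -0.47  1.18  0.    0.21]
world [ 0.485 -0.147  0.15 ] shift [-11.53 -14.27   6.18] rot [1.000e-03 1.000e-03 1.077e+00] rows 3.0974068555603873 5.759675531082619
```

Request:
{"name": "send_rows", "arguments": {
  "increments": [
    [0.5,[-3,-3.6,0],[0,0,0.18]],
    [0.5,[-6,-7.4,0.5],[0,0,0.36]],
    [0.5,[-9,-11,1.5],[0,0,0.54]],
    [0.5,[-11.5,-14.3,3.5],[0,0,0.72]],
    [0.5,[-11.5,-14.3,6.2],[0,0,0.9]]
  ]
}}

```text
clock: 3.68
eef_pos: [0.4861, -0.1487, 0.1498]
ee_rot: [0.002, 0.57, 0.822, 0.0]
contact_force: [-0.6, 0.9, -0.6]
width: 0.0427
gripper_force: 0.0
```

```bash
python3 -c "
from h import *
where();go([-195,-222,11],'y')
c=eyes.capture('scene');save(c,'pre')"
```

```text
t 3.67 clamp mm [-194.  -223.7  149.8] F [-0.6  0.9 -0.6] w 0.04274363714904454 j [-0.42  0.13 -0.39  1.05 -0.    0.79]
world [ 0.485 -0.147  0.011] shift [ 0.23 -0.11 13.88] rot [0.003 0.003 0.168] rows 2.2209927273543646 0.8979536492911052
```

View pics/pre.png

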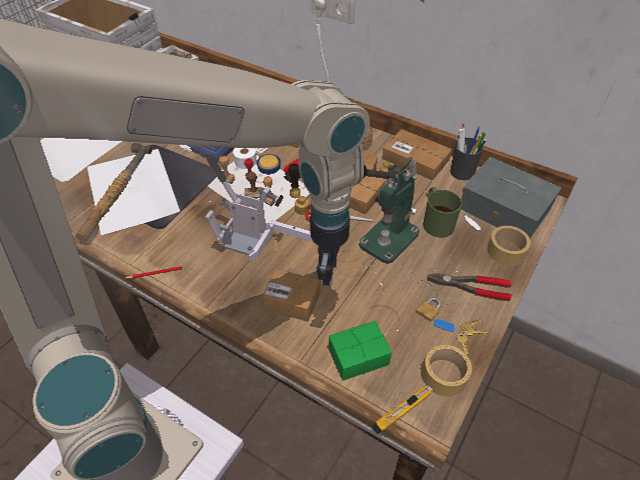

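Request:
{"name": "send_rows", "arguments": {
  "increments": [
    [0.5,[0,0,4],[0,0,0.08]],
    [0.5,[0.2,-0.1,8],[0,0,0.168]],
    [0.5,[0.2,-0.1,12],[0,0,0.168]],
    [0.5,[0.2,-0.1,13.9],[0,0,0.168]],
    [0.5,[0.2,-0.1,13.9],[0,0,0.168]]
  ]
}}

```text
clock: 4.35
eef_pos: [0.4804, -0.1428, 0.0092]
ee_rot: [-0.002, 0.632, 0.775, -0.001]
contact_force: [1.0, 0.2, -0.6]
width: 0.0427
gripper_force: 0.0
```

```bash
python3 -c "
from h import *
where();go([-195,-134,11],'y')"
```

```text
t 4.35 clamp mm [-198.4 -216.9    9.2] F [ 1.   0.2 -0.6] w 0.04273602172727885 j [-0.42  0.29 -0.54  0.74  0.    0.95]
world [ 0.468 -0.061  0.011] shift [ 8.29  0.44 -0.16] rot [-0.003 -0.002  0.012] rows 1.3280113406091092 0.06568856389341377
```

Request:
{"name": "send_rows", "arguments": {
  "increments": [
    [0.5,[0.8,0,0],[0,0,0.01]],
    [0.5,[1.6,0.1,0],[0,0,0.01]],
    [0.5,[2.6,0.1,0],[0,0,0.01]],
    [0.5,[3.6,0.2,-0.1],[0,0,0.01]],
    [0.5,[4.6,0.3,-0.1],[0,0,0.01]]
  ]
}}

```text
clock: 4.97
eef_pos: [0.4763, -0.0979, 0.0118]
ee_rot: [0.001, 0.637, 0.771, -0.0]
contact_force: [0.3, -3.6, 1.2]
width: 0.0427
gripper_force: 0.0
```

Request:
{"name": "send_rows", "arguments": {
  "increments": [
    [0.5,[1.0,0,0],[0,0,0]],
    [0.5,[2.0,0.0,0],[0,0,0]],
    [0.5,[2.8,0,0],[0,0,0]],
    [0.5,[3.4,0.1,0],[0,0,0]],
    [0.5,[3.7,0.1,0],[0,0,0]]
  ]
}}

```text
clock: 5.6
eef_pos: [0.4699, -0.0613, 0.0113]
ee_rot: [0.0, 0.637, 0.771, -0.0]
contact_force: [0.4, -4.2, 2.2]
width: 0.0427
gripper_force: 0.0
```

```bash
cat >> h.py <<'E'
def parcel(p0,names=("scene","top")):
    """fit the box to the parcel masks in both views; prints pose in clamp frame"""
    from scipy.optimize import minimize
    c=np.load("clamp.npy");c0=np.array(p0);reg=[]
    for n in names:
        k=eyes.capture(n);e=proj(k,np.r_[cw(c,np.r_[c0[:2],.03])[0]])
        for d in eyes.cut_out(k,"parcel"):
            v,u=np.nonzero(d["region"])
            if np.hypot(u.mean()-e[0],v.mean()-e[1])<25: reg.append((k,d["region"]));print(n,d["p"],len(u));break
    B=np.array([(a*42.5,b*55,z) for a in(-1,1) for b in(-1,1) for z in(0,55)])/1e3
    def cost(p):
        W=cw(c,cw(p,B));s=0
        for k,g in reg:
            q=np.array([proj(k,P) for P in W]);im=np.zeros(g.shape,np.uint8)
            cv2.fillConvexPoly(im,cv2.convexHull(np.round(q*16).astype(np.int32)),1,shift=4);s+=(im.astype(bool)^g).sum()
        return s
    r=min((minimize(cost,s,method="Nelder-Mead",options=dict(initial_simplex=np.array([s,s+[.01,0,0],s+[0,.01,0],s+[0,0,.1]]))) for s in(c0,c0+[0,0,-.1],c0+[.005,.005,.05])),key=lambda r:r.fun)
    print("parcel in clamp",r.x.round(4),"cost",r.fun);return r.x
E
python3 -c "
from h import *
where();parcel([-.19,-.068,0])"
```

```text
t 5.6 clamp mm [-193.4 -134.9   11.3] F [ 0.4 -4.2  2.2] w 0.04267218563491361 j [-0.27  0.25 -0.6   0.73 -0.    1.12]
top 0.84 408
parcel in clamp [-0.1833 -0.0609  0.0573] cost 680.0
```

Request:
{"name": "send_rows", "arguments": {
  "increments": [
    [0.5,[-1.5,0,0],[0,0,0]],
    [0.5,[-1.8,0,-5],[0,0,-0.1]],
    [0.5,[-1.0,-1,-9.5],[0,0,-0.28]],
    [0.5,[0.5,-5,-9.5],[0,0,-0.46]],
    [0.5,[3,-8,-9.5],[0,0,-0.64]]
  ]
}}

```text
clock: 6.42
eef_pos: [0.3849, -0.0477, 0.1067]
ee_rot: [0.0, 0.36, 0.933, 0.0]
contact_force: [-0.0, 0.2, -0.0]
width: 0.0424
gripper_force: 0.0
```

```bash
python3 -c "
from h import *
where();go([-264,-69,11],'x');go([-264,-69,80],'x');parcel([-.19,-.068,0])"
```

```text
t 6.42 clamp mm [-274.4 -105.5  106.7] F [-0.   0.2 -0. ] w 0.04238232558404943 j [-0.29 -0.04 -0.67  0.94  0.    0.45]
world [ 0.388 -0.01   0.011] shift [2.3  3.01 9.57] rot [ 0.001  0.    -0.927] rows 1.646603174844534 4.958611638805113
world [ 0.388 -0.01   0.08 ] shift [2.3  3.01 2.67] rot [ 0.001  0.    -0.927] rows 0.7416749935140093 4.958611638805113
scene 0.79 1326
top 0.98 723
parcel in clamp [-0.1873 -0.0698  0.0555] cost 1300.0
```

Request:
{"name": "send_rows", "arguments": {
  "increments": [
    [0.5,[0.8,1,0],[0,0,-0.185]],
    [0.5,[1.6,2,1],[0,0,-0.37]],
    [0.5,[2.3,3,3],[0,0,-0.555]],
    [0.5,[2.3,3,6],[0,0,-0.74]],
    [0.5,[2.3,3,9.5],[0,0,-0.925]]
  ]
}}

```text
clock: 7.25
eef_pos: [0.3919, -0.0103, 0.011]
ee_rot: [0.002, -0.094, 0.996, -0.0]
contact_force: [-0.4, -0.8, -1.2]
width: 0.0426
gripper_force: 0.0
```

```bash
python3 -c "
from h import *
where();go([-264,-69,11],'x');go([-110,-69,11],'x');parcel([-.19,-.068,0])"
```

```text
t 7.25 clamp mm [-260.4  -70.    11. ] F [-0.4 -0.8 -1.2] w 0.04262112900136614 j [-0.19  0.12 -0.77  0.68  0.   -0.38]
world [ 0.388 -0.01   0.011] shift [ 0.36  0.1  -0.  ] rot [-0.001  0.003 -0.001] rows 0.05971216453874845 0.019731349796150623
world [0.539 0.019 0.011] shift [-15.04   0.12   0.05] rot [-0.001  0.003 -0.001] rows 2.406621631738034 0.019731349796150623
scene 0.76 877
top 0.77 596
parcel in clamp [-0.1857 -0.0729  0.0779] cost 1866.0
```

Request:
{"name": "send_rows", "arguments": {
  "increments": [
    [0.5,[-1,0,0],[0,0,0]],
    [0.5,[-2,0,0],[0,0,0]],
    [0.5,[-3,0,0],[0,0,0]],
    [0.5,[-4,0,0],[0,0,0]],
    [0.5,[-5,0,0],[0,0,0]]
  ]
}}

```text
clock: 8.07
eef_pos: [0.438, -0.0002, 0.0112]
ee_rot: [-0.001, -0.091, 0.996, 0.0]
contact_force: [-4.5, -1.0, 2.3]
width: 0.0431
gripper_force: 0.0
```

Request:
{"name": "send_rows", "arguments": {
  "increments": [
    [0.5,[-1,0,0],[0,0,0]],
    [0.5,[-2,0,0],[0,0,0]],
    [0.5,[-3,0,0],[0,0,0]],
    [0.5,[-4,0,0],[0,0,0]],
    [0.5,[-5,0,0],[0,0,0]]
  ]
}}

```text
clock: 8.7
eef_pos: [0.4881, 0.0088, 0.0112]
ee_rot: [0.0, -0.091, 0.996, 0.0]
contact_force: [-2.5, -0.4, -0.4]
width: 0.0427
gripper_force: 0.0
```

```bash
python3 -c "
from h import *
where();go([-110,-69,11],'x')
c=eyes.capture('top');save(c,'mid');im=cv2.resize(c['image'][150:300,200:400,::-1],None,fx=4,fy=4,interpolation=cv2.INTER_CUBIC);cv2.imwrite('pics/midc.png',im)"
```

```text
t 8.7 clamp mm [-162.3  -69.4   11.2] F [-2.5 -0.4 -0.4] w 0.04268002783307096 j [-0.11  0.27 -0.57  0.73  0.   -0.3 ]
world [0.539 0.019 0.011] shift [-5.23  0.08  0.02] rot [ 0.     0.    -0.006] rows 0.8373305041889629 0.03461663617256331
```

View pics/midc.png

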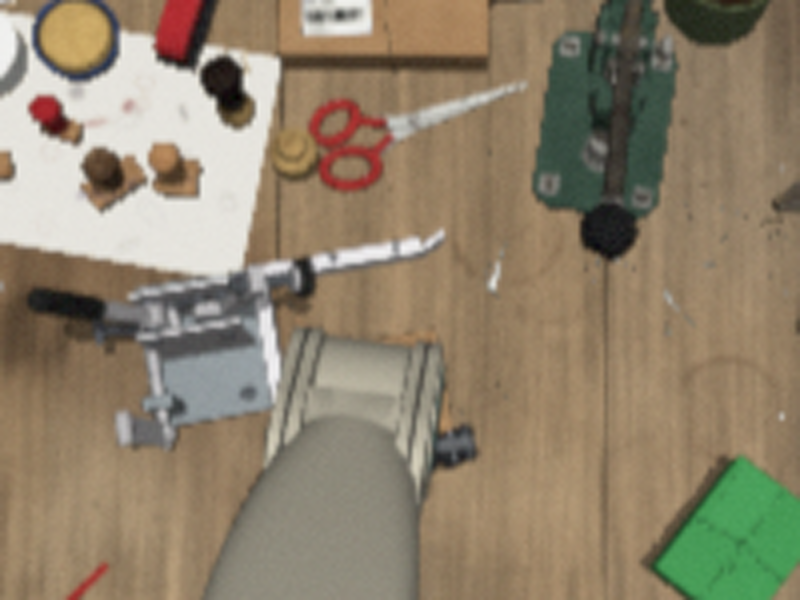

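Request:
{"name": "send_rows", "arguments": {
  "increments": [
    [0.5,[-1,0,0],[0,0,0]],
    [0.5,[-2,0,0],[0,0,0]],
    [0.5,[-3,0,0],[0,0,0]],
    [0.5,[-4,0,0],[0,0,0]],
    [0.5,[-5,0,0],[0,0,0]]
  ]
}}

```text
clock: 9.38
eef_pos: [0.5372, 0.0179, 0.0113]
ee_rot: [-0.0, -0.091, 0.996, -0.0]
contact_force: [-2.9, -0.4, -0.2]
width: 0.0429
gripper_force: 0.0
```

Request:
{"name": "send_rows", "arguments": {
  "increments": [
    [0.5,[-0.4,0,0],[0,0,0]],
    [0.5,[-0.6,0,0],[0,0,0]],
    [0.5,[-0.8,0,0],[0,0,0]],
    [0.5,[-1.0,0,0],[0,0,0]],
    [0.5,[-1.2,0,0],[0,0,0]]
  ]
}}

```text
clock: 10.0
eef_pos: [0.5484, 0.02, 0.0113]
ee_rot: [0.0, -0.091, 0.996, 0.0]
contact_force: [-3.3, 0.2, 0.2]
width: 0.0427
gripper_force: 0.0
```

```bash
python3 -c "
from h import *
where();go([-96,-69,11],'x')"
```

```text
t 10.0 clamp mm [-101.   -69.8   11.3] F [-3.3  0.2  0.2] w 0.042668205082601406 j [-0.08  0.36 -0.44  0.78  0.   -0.26]
world [0.553 0.022 0.011] shift [-0.5   0.08  0.03] rot [ 0.     0.    -0.007] rows 0.0812343872475011 0.03500638997566844
```

Request:
{"name": "send_rows", "arguments": {
  "increments": [
    [0.5,[-0.15,0,0],[0,0,0]],
    [0.5,[-0.3,0,0],[0,0,0]],
    [0.5,[-0.45,0,0],[0,0,0]],
    [0.5,[-0.6,0,0],[0,0,0]],
    [0.5,[-0.6,0,0],[0,0,0]]
  ]
}}

```text
clock: 10.62
eef_pos: [0.5536, 0.0209, 0.0112]
ee_rot: [-0.001, -0.092, 0.996, -0.0]
contact_force: [-4.8, -2.0, 2.3]
width: 0.0434
gripper_force: 0.0
```

```bash
python3 -c "
from h import *
where()"
```

```text
t 10.62 clamp mm [-95.7 -69.9  11.2] F [-4.8 -2.   2.3] w 0.04339925474797106 j [-0.08  0.36 -0.42  0.78 -0.   -0.26]
```

Request:
{"name": "send_rows", "arguments": {
  "increments": [
    [0.5,[-0.1,0,0],[0,0,0]],
    [0.5,[-0.2,0,0],[0,0,0]],
    [0.5,[-0.3,0,0],[0,0,0]],
    [0.5,[-0.3,0,0],[0,0,0]],
    [0.5,[-0.3,0,0],[0,0,0]]
  ]
}}

```text
clock: 11.25
eef_pos: [0.5533, 0.0209, 0.011]
ee_rot: [-0.004, -0.091, 0.996, -0.001]
contact_force: [-11.1, -3.9, 9.2]
width: 0.0427
gripper_force: 0.0
```

```bash
python3 -c "
from h import *
where()"
```

```text
t 11.25 clamp mm [-95.9 -69.8  11. ] F [-11.1  -3.9   9.2] w 0.042679805147805894 j [-0.08  0.37 -0.42  0.79 -0.   -0.26]
```

Request:
{"name": "send_rows", "arguments": {
  "increments": [
    [0.5,[1.5,0,0],[0,0,0]],
    [0.5,[2.5,0,-5],[0,0,0.15]],
    [0.5,[3.5,-2,-9.5],[0,0,0.33]],
    [0.5,[4.0,-5,-9.5],[0,0,0.5]],
    [0.5,[4.0,-8.5,-9.5],[0,0,0.68]]
  ]
}}

```text
clock: 11.88
eef_pos: [0.535, -0.07, 0.108]
ee_rot: [0.003, 0.248, 0.969, 0.0]
contact_force: [0.0, -0.7, 0.2]
width: 0.0426
gripper_force: 0.0
```

```bash
python3 -c "
from h import *
where();go([-110,-150,60],'y');parcel([-.043,-.069,0])
c=eyes.capture('top');im=cv2.resize(c['image'][180:280,220:350,::-1],None,fx=6,fy=6,interpolation=cv2.INTER_CUBIC);cv2.imwrite('pics/mid2.png',im)"
```

```text
t 11.88 clamp mm [-131.1 -155.7  108. ] F [ 0.  -0.7  0.2] w 0.04256646043659709 j [-0.25  0.22 -0.38  0.97  0.    0.25]
world [ 0.555 -0.06   0.06 ] shift [-1.23  1.77  4.81] rot [0.004 0.004 0.879] rows 0.8436115893339027 4.702916314552509
scene 0.69 1331
top 0.7 852
parcel in clamp [-0.0436 -0.07    0.0143] cost 882.0
```

View pics/mid2.png

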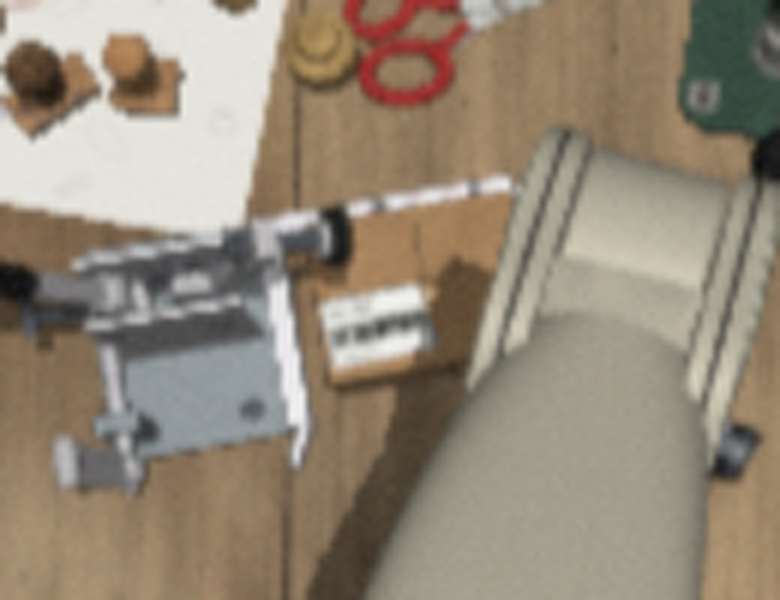

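```bash
python3 -c "
from h import *
go([-48,-146,80],'y')"
```

```text
world [ 0.615 -0.045  0.08 ] shift [-5.98  5.99  2.65] rot [0.001 0.    0.885] rows 1.419295273892191 4.734018838753087
```

Request:
{"name": "send_rows", "arguments": {
  "increments": [
    [0.5,[-1,1,0],[0,0,0.18]],
    [0.5,[-2,2,0],[0,0,0.36]],
    [0.5,[-3.5,3.5,1],[0,0,0.54]],
    [0.5,[-5,5,2],[0,0,0.72]],
    [0.5,[-6,6,2.6],[0,0,0.885]]
  ]
}}

```text
clock: 12.75
eef_pos: [0.6152, -0.0434, 0.0795]
ee_rot: [-0.0, 0.638, 0.77, 0.0]
contact_force: [0.2, -0.4, -0.8]
width: 0.0429
gripper_force: 0.0
```

```bash
python3 -c "
from h import *
where();go([-48,-146,11],'y')"
```

```text
t 12.75 clamp mm [ -47.4 -144.6   79.5] F [ 0.2 -0.4 -0.8] w 0.0429092106210578 j [-0.18  0.38 -0.23  0.97  0.    1.21]
world [ 0.615 -0.045  0.011] shift [-0.14 -0.06  6.85] rot [ 0.    -0.001 -0.003] rows 1.0966367033737436 0.017768561608601977
```

Request:
{"name": "send_rows", "arguments": {
  "increments": [
    [0.5,[-0.1,0,2.5],[0,0,0]],
    [0.5,[-0.1,0,5],[0,0,0]],
    [0.5,[-0.1,0,6.8],[0,0,0]],
    [0.5,[0.3,0,6.8],[0,0,0]],
    [0.5,[0.7,0,6.8],[0,0,0]]
  ]
}}

```text
clock: 13.38
eef_pos: [0.6139, -0.0377, 0.013]
ee_rot: [0.0, 0.637, 0.771, 0.0]
contact_force: [-0.1, -0.8, 1.4]
width: 0.0427
gripper_force: 0.0
```

Request:
{"name": "send_rows", "arguments": {
  "increments": [
    [0.5,[0.3,0,0],[0,0,0]],
    [0.5,[0.6,0,0],[0,0,0]],
    [0.5,[0.9,0,0],[0,0,0]],
    [0.5,[1.1,0,0],[0,0,0]],
    [0.5,[1.3,0,0],[0,0,0]]
  ]
}}

```text
clock: 14.0
eef_pos: [0.6113, -0.0257, 0.0126]
ee_rot: [0.001, 0.637, 0.771, 0.0]
contact_force: [0.9, -3.1, 1.7]
width: 0.0425
gripper_force: 0.0
```

```bash
python3 -c "
from h import *
where()"
```

```text
t 14.0 clamp mm [ -47.8 -126.6   12.6] F [ 0.9 -3.1  1.7] w 0.04249870505898875 j [-0.15  0.44 -0.29  0.83 -0.    1.23]
```

Request:
{"name": "send_rows", "arguments": {
  "increments": [
    [0.5,[0.15,0,0],[0,0,0]],
    [0.5,[0.3,0,0],[0,0,0]],
    [0.5,[0.45,0,0],[0,0,0]],
    [0.5,[0.6,0,0],[0,0,0]],
    [0.5,[0.6,0,0],[0,0,0]]
  ]
}}

```text
clock: 14.62
eef_pos: [0.6097, -0.0197, 0.0123]
ee_rot: [0.0, 0.637, 0.771, -0.0]
contact_force: [0.1, -4.0, 2.3]
width: 0.0428
gripper_force: 0.0
```

Request:
{"name": "send_rows", "arguments": {
  "increments": [
    [0.5,[0.1,0,0],[0,0,0]],
    [0.5,[0.2,0,0],[0,0,0]],
    [0.5,[0.3,0,0],[0,0,0]],
    [0.5,[0.3,0,0],[0,0,0]],
    [0.5,[0.3,0,0],[0,0,0]]
  ]
}}

```text
clock: 15.25
eef_pos: [0.6095, -0.0197, 0.0125]
ee_rot: [0.002, 0.638, 0.77, -0.002]
contact_force: [0.1, -11.5, 2.1]
width: 0.0428
gripper_force: 0.0
```

```bash
python3 -c "
from h import *
where()"
```

```text
t 15.25 clamp mm [ -48.4 -120.4   12.5] F [  0.1 -11.5   2.1] w 0.04280069045687385 j [-0.14  0.44 -0.3   0.83 -0.01  1.25]
```

Request:
{"name": "send_rows", "arguments": {
  "increments": [
    [0.5,[-1.8,0,0],[0,0,0]],
    [0,[-2.0,0,-5],[0,0,0]],
    [0,[-2.0,-4,-8.5],[0,0,0]],
    [0,[-1,-8,-8.5],[0,0,0]],
    [0,[3,-9,-8.5],[0,0,0]]
  ]
}}

```text
clock: 15.88
eef_pos: [0.5127, -0.0042, 0.0971]
ee_rot: [-0.002, 0.638, 0.77, 0.0]
contact_force: [1.1, 0.8, -1.2]
width: 0.0002
gripper_force: 0.0
```

```bash
python3 -c "
from h import *
where();go([-120,-50,13],'y')"
```

```text
t 15.88 clamp mm [-140.6  -86.9   97.1] F [ 1.1  0.8 -1.2] w 0.00018954533068912875 j [-0.14  0.19 -0.44  0.94  0.    1.25]
world [0.526 0.036 0.013] shift [3.67 2.06 8.42] rot [-0.001 -0.003 -0.004] rows 1.5062219140594553 0.026876879997170564
```

Request:
{"name": "send_rows", "arguments": {
  "increments": [
    [0,[3.6,0,2],[0,0,0]],
    [0,[3.6,0,6],[0,0,0]],
    [0,[3.6,0.5,8.4],[0,0,0]],
    [0,[3.6,1.5,8.4],[0,0,0]],
    [0,[3.6,2.5,8.4],[0,0,0]]
  ]
}}

```text
clock: 16.5
eef_pos: [0.5342, 0.0363, 0.0139]
ee_rot: [-0.0, 0.637, 0.771, 0.001]
contact_force: [-0.0, 0.1, 0.5]
width: -0.0
gripper_force: 0.0
```

Request:
{"name": "send_rows", "arguments": {
  "increments": [
    [0,[0,0.5,0],[0,0,0]],
    [0,[0,0.9,0],[0,0,0]],
    [0,[0,1.2,0],[0,0,0]],
    [0,[0,1.5,0],[0,0,0]],
    [0,[0,1.7,0],[0,0,0]]
  ]
}}

```text
clock: 17.12
eef_pos: [0.5433, 0.0377, 0.014]
ee_rot: [-0.003, 0.638, 0.77, -0.005]
contact_force: [-18.9, -6.5, 21.2]
width: -0.0002
gripper_force: 14.3
```

```bash
python3 -c "
from h import *
where()"
```

```text
t 17.12 clamp mm [-102.6  -51.4   14. ] F [-18.9  -6.5  21.2] w -0.00018322208722164953 j [-0.05  0.35 -0.43  0.8  -0.    1.34]
```

Request:
{"name": "send_rows", "arguments": {
  "increments": [
    [0,[0,-2.5,0],[0,0,0]],
    [0,[0,-4,-1],[0,0,0]],
    [0,[0,-4,-7],[0,0,0]],
    [0,[0,-4,-13],[0,0,0]],
    [0,[0,-4,-19],[0,0,0]]
  ]
}}

```text
clock: 17.75
eef_pos: [0.5102, 0.0317, 0.2062]
ee_rot: [0.001, 0.637, 0.771, 0.001]
contact_force: [0.7, -0.2, -0.4]
width: 0.0003
gripper_force: 0.0
```

Request:
{"name": "send_rows", "arguments": {
  "increments": [
    [0,[2,0,-5],[0,0,0]],
    [0,[5,0,-9],[0,0,0]],
    [0,[9,0.5,-10],[0,0,0]],
    [0,[13,1.5,-10],[0,0,0]],
    [0,[14,4,-10],[0,0,0]]
  ]
}}

```text
clock: 18.38
eef_pos: [0.5226, 0.1788, 0.3051]
ee_rot: [0.0, 0.636, 0.772, 0.001]
contact_force: [-0.3, -1.0, -0.3]
width: 0.0004
gripper_force: 0.0
```

```bash
python3 -c "
from h import *
where();go([-30,92,205],'y');parcel([-.043,-.055,0])
a=eyes.capture('top');b=eyes.capture('scene')
A=cv2.resize(a['image'][190:270,240:322,::-1],(400,390),interpolation=cv2.INTER_CUBIC);B=cv2.resize(b['image'][190:290,240:342,::-1],(400,390),interpolation=cv2.INTER_CUBIC)
cv2.imwrite('pics/nest.png',np.hstack([A,B]))"
```

```text
t 18.38 clamp mm [-96.4  91.  305.1] F [-0.3 -1.  -0.3] w 0.00038590670088527044 j [ 0.21  0.12 -0.07  1.38  0.    1.59]
world [0.588 0.192 0.205] shift [ 0.07  6.62 10.02] rot [ 0.002 -0.001  0.002] rows 1.9218596589776888 0.016869497071135428
scene 0.69 1778
top 0.59 969
parcel in clamp [-0.0416 -0.0568 -0.0023] cost 310.0
```

View pics/nest.png

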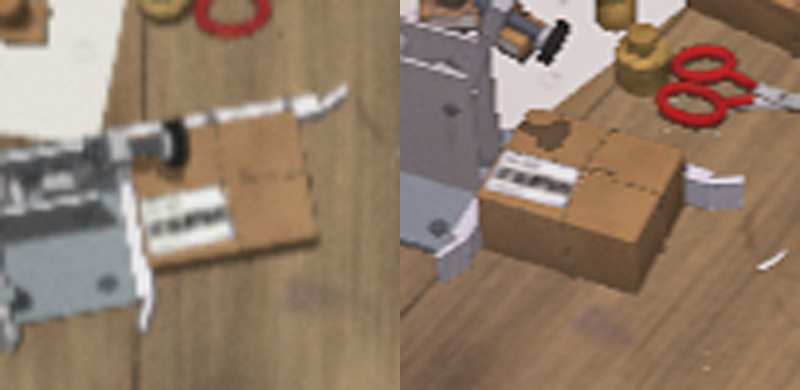

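Request:
{"name": "send_rows", "arguments": {
  "increments": [
    [0,[0,3.5,0],[0,0,0]],
    [0,[0,6.6,1],[0,0,0]],
    [0,[0,6.6,5],[0,0,0]],
    [0,[0,6.6,9],[0,0,0]],
    [0,[0,6.6,10],[0,0,0]]
  ]
}}

```text
clock: 19.3
eef_pos: [0.5855, 0.1877, 0.2003]
ee_rot: [-0.002, 0.638, 0.77, -0.003]
contact_force: [-0.2, 0.3, -0.1]
width: 0.0003
gripper_force: 0.0
```

```bash
python3 -c "
from h import *
where()
s=manip.read_state()
for f in (66,58,50,42,35,28,20,15,10,5,0,-3,-6):
    a=np.radians(f);c,n=np.cos(a),np.sin(a);go([-30,82+115*c-9*n-11,104+115*n+9*c],'y')"
```

```text
t 19.3 clamp mm [-32.9  87.9 200.3] F [-0.2  0.3 -0.1] w 0.00027284397728394614 j [ 0.21  0.28 -0.09  1.21 -0.    1.59]
world [0.584 0.21  0.213] shift [ 2.16  0.28 -1.24] rot [-0.006  0.    -0.002] rows 0.40175593500078116 0.03574093629358651
world [0.582 0.224 0.206] shift [ 3.64  0.28 -0.6 ] rot [-0.006  0.    -0.002] rows 0.5917616244679863 0.03574093629358651
world [0.579 0.237 0.198] shift [5.01 0.29 0.24] rot [-0.006  0.    -0.002] rows 0.8038120378808844 0.03574093629358651
world [0.577 0.25  0.188] shift [6.25 0.29 1.26] rot [-0.006  0.    -0.002] rows 1.0214909535760623 0.03574093629358651
world [0.575 0.259 0.177] shift [7.21 0.3  2.29] rot [-0.006  0.    -0.002] rows 1.2117143551931178 0.03574093629358651
world [0.573 0.267 0.166] shift [8.04 0.3  3.43] rot [-0.006  0.    -0.002] rows 1.399451974144846 0.03574093629358651
world [0.572 0.275 0.152] shift [8.81 0.31 4.85] rot [-0.006  0.    -0.002] rows 1.6091564828738174 0.03574093629358651
world [0.571 0.278 0.142] shift [9.18 0.32 5.78] rot [-0.006  0.    -0.002] rows 1.736901457142827 0.03574093629358651
world [0.57  0.281 0.133] shift [9.48 0.32 6.74] rot [-0.006  0.    -0.002] rows 1.861685805160573 0.03574093629358651
world [0.57  0.283 0.123] shift [9.69 0.33 7.73] rot [-0.006  0.    -0.002] rows 1.9832067871800672 0.03574093629358651
world [0.57  0.285 0.113] shift [9.81 0.33 8.73] rot [-0.006  0.    -0.002] rows 2.1011844519585336 0.03574093629358651
world [0.57  0.285 0.107] shift [9.84 0.34 9.33] rot [-0.006  0.    -0.002] rows 2.1701607642782452 0.03574093629358651
world [0.57  0.285 0.101] shift [9.84 0.34 9.93] rot [-0.006  0.    -0.002] rows 2.2377132696886433 0.03574093629358651
```

Request:
{"name": "send_rows", "arguments": {
  "increments": [
    [0,[2.2,0.3,-1.0],[0,0,0]],
    [0,[3.7,0.3,-0.5],[0,0,0]],
    [0,[5.1,0.3,0.35],[0,0,0]],
    [0,[6.4,0.3,1.4],[0,0,0]],
    [0,[7.3,0.3,2.5],[0,0,0]]
  ]
}}

```text
clock: 19.92
eef_pos: [0.5792, 0.2632, 0.1831]
ee_rot: [0.002, 0.637, 0.771, 0.003]
contact_force: [-3.3, -2.8, 10.9]
width: -0.0
gripper_force: 4.8
```

```bash
python3 -c "
from h import *
where();go([-30,186,107],'y')
b=eyes.capture('scene')
B=cv2.resize(b['image'][100:290,150:340,::-1],(600,600),interpolation=cv2.INTER_CUBIC)
cv2.imwrite('pics/press.png',B)"
```

```text
t 19.93 clamp mm [-24.9 163.2 183.1] F [-3.3 -2.8 10.9] w -3.891537524682684e-05 j [ 0.33  0.32 -0.07  1.17 -0.    1.71]
world [0.57  0.285 0.107] shift [ 2.28 -0.56  7.6 ] rot [ 0.007 -0.     0.   ] rows 1.2729802149820302 0.035316726994211574
```

View pics/press.png

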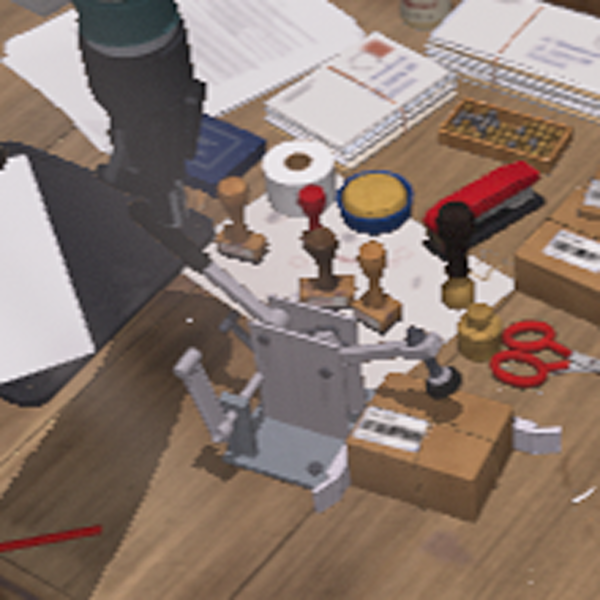

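Request:
{"name": "send_rows", "arguments": {
  "increments": [
    [0,[0.9,-0.2,1.2],[0,0,0]],
    [0,[1.6,-0.4,2.5],[0,0,0]],
    [0,[2.2,-0.5,4.4],[0,0,0]],
    [0,[2.5,-0.5,6.0],[0,0,0]],
    [0,[2.5,-0.5,7.0],[0,0,0]]
  ]
}}

```text
clock: 20.6
eef_pos: [0.5691, 0.2871, 0.1103]
ee_rot: [0.001, 0.637, 0.771, 0.002]
contact_force: [-0.1, 0.3, -0.4]
width: 0.0001
gripper_force: 0.0
```

```bash
python3 -c "
from h import *
where();go([-30,186,107],'y')"
```

```text
t 20.6 clamp mm [-30.3 188.6 110.3] F [-0.1  0.3 -0.4] w 5.562394740033917e-05 j [ 0.37  0.38 -0.15  1.04  0.    1.75]
world [0.57  0.285 0.107] shift [-0.26  0.03  0.33] rot [ 0.004 -0.001  0.001] rows 0.06762786102895291 0.024217232033500017
```

Request:
{"name": "send_rows", "arguments": {
  "increments": [
    [0,[0,0,-3],[0,0,0]],
    [0,[0,0,-7],[0,0,0]],
    [0,[-1,-3,-9],[0,0,0]],
    [0,[-2.5,-6,-9],[0,0,0]],
    [0,[-3.6,-8.2,-9],[0,0,0]]
  ]
}}

```text
clock: 21.22
eef_pos: [0.4932, 0.2341, 0.1995]
ee_rot: [0.0, 0.637, 0.771, 0.001]
contact_force: [1.2, 0.9, -0.5]
width: 0.0002
gripper_force: 0.0
```

```bash
python3 -c "
from h import *
where();go([-112,152,118],'y');parcel([-.043,-.055,0])
b=eyes.capture('scene');a=eyes.capture('top')
for k in (a,b):
  for q in ('clamp_foot','handle_grip','release_tip'):
    print(q,[(round(d['p'],2),w(k,d['at']).round(3).tolist()) for d in eyes.spot_in(k,q)][:2])
B=cv2.resize(b['image'][130:290,180:340,::-1],(600,600),interpolation=cv2.INTER_CUBIC)
cv2.imwrite('pics/lock.png',B)
f=lambda p:cw(np.load('clamp.npy'),np.array(p)/1e3)[0].round(3);print('exp tip',f([-112,111,127]),'grip',f([-30,197,107]))"
```

```text
t 21.23 clamp mm [-114.8  150.9  199.5] F [ 1.2  0.9 -0.5] w 0.00017595842504859074 j [ 0.32  0.16 -0.25  1.17  0.    1.71]
world [0.496 0.236 0.118] shift [0.11 0.27 8.15] rot [ 0.001 -0.    -0.   ] rows 1.3043269386744634 0.007169419379930091
scene 0.59 1613
top 0.91 854
parcel in clamp [-0.0413 -0.0557  0.0543] cost 590.0
clamp_foot [(0.33, [0.603, -0.429, 0.006])]
handle_grip [(0.81, [0.587, 0.205, 0.107]), (0.15, [0.603, -0.43, 0.004])]
release_tip [(0.67, [0.508, 0.182, 0.084])]
clamp_foot [(0.74, [0.514, 0.19, 0.089]), (0.67, [0.615, 0.041, 0.066])]
handle_grip [(0.84, [0.573, 0.238, 0.11])]
release_tip [(0.64, [0.508, 0.186, 0.083])]
exp tip [0.503 0.195 0.127] grip [0.568 0.295 0.107]
```

View pics/lock.png

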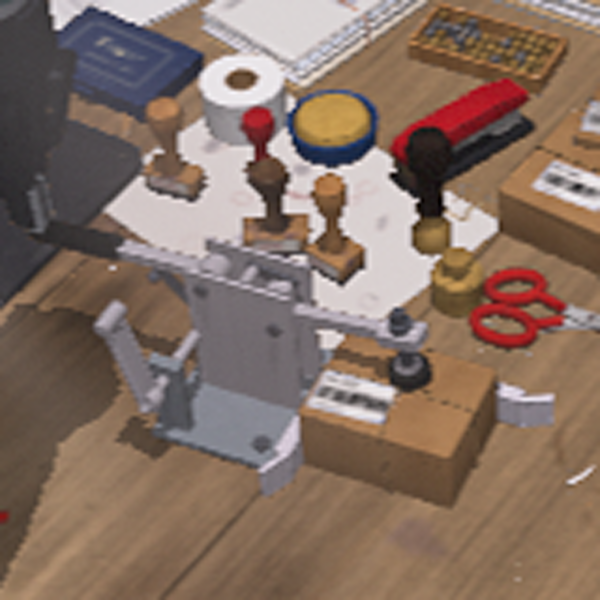

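Request:
{"name": "send_rows", "arguments": {
  "increments": [
    [0,[0,0.2,3],[0,0,0]],
    [0,[0,0.2,6],[0,0,0]],
    [0,[0,0.2,8.2],[0,0,0]],
    [0,[0,0.2,8.2],[0,0,0]],
    [0,[0,0.2,8.2],[0,0,0]]
  ]
}}

```text
clock: 22.45
eef_pos: [0.4967, 0.2349, 0.1171]
ee_rot: [0.0, 0.637, 0.771, 0.0]
contact_force: [0.1, -0.6, 0.0]
width: 0.0
gripper_force: 0.0
```

Request:
{"name": "send_rows", "arguments": {
  "increments": [
    [0,[0,0,0],[0,0,0]],
    [0,[0,0,0],[0,0,0]],
    [0,[0,0,0],[0,0,0]],
    [0,[0,0,0],[0,0,0]],
    [0,[0,0,0],[0,0,0]]
  ]
}}

```text
clock: 23.08
eef_pos: [0.4959, 0.2346, 0.1163]
ee_rot: [-0.0, 0.637, 0.771, -0.0]
contact_force: [-0.8, -0.6, 0.1]
width: -0.0002
gripper_force: 0.0
```

Request:
{"name": "send_rows", "arguments": {
  "increments": [
    [0,[0,0,0],[0,0,0]],
    [0,[0,0,0],[0,0,0]],
    [0,[0,0,0],[0,0,0]],
    [0,[0,0,0],[0,0,0]],
    [0,[0,0,0],[0,0,0]]
  ]
}}

```text
clock: 23.7
eef_pos: [0.496, 0.2346, 0.1163]
ee_rot: [-0.0, 0.637, 0.771, 0.0]
contact_force: [-1.0, 0.1, -0.5]
width: -0.0002
gripper_force: 0.0
```

Request:
{"name": "send_rows", "arguments": {
  "increments": [
    [0,[0,0,0],[0,0,0]],
    [0,[0,0,0],[0,0,0]],
    [0,[0,0,0],[0,0,0]],
    [0,[0,0,0],[0,0,0]],
    [0,[0,0,0],[0,0,0]]
  ]
}}

```text
clock: 24.32
eef_pos: [0.496, 0.2346, 0.1163]
ee_rot: [0.0, 0.637, 0.771, 0.0]
contact_force: [-0.7, -0.0, -0.6]
width: -0.0003
gripper_force: 0.0
```

Request:
{"name": "send_rows", "arguments": {
  "increments": [
    [0,[0,0,0],[0,0,0]],
    [0,[0,0,0],[0,0,0]],
    [0,[0,0,0],[0,0,0]],
    [0,[0,0,0],[0,0,0]],
    [0,[0,0,0],[0,0,0]]
  ]
}}

```text
clock: 24.95
eef_pos: [0.496, 0.2346, 0.1163]
ee_rot: [-0.0, 0.637, 0.771, -0.0]
contact_force: [0.2, -0.5, 0.4]
width: 0.0
gripper_force: 0.0
```

```bash
python3 -c "
from h import *
where();go([-112,128,118],'y');go([-112,97,118],'y')
b=eyes.capture('scene');a=eyes.capture('top')
for k in (a,b):
  for q in ('clamp_foot','handle_grip'):
    print(q,[(round(d['p'],2),w(k,d['at']).round(3).tolist()) for d in eyes.spot_in(k,q)][:2])"
```

```text
t 24.95 clamp mm [-112.   150.8  116.3] F [ 0.2 -0.5  0.4] w 1.9234989863068832e-06 j [ 0.32  0.23 -0.34  1.    0.    1.71]
world [0.5   0.212 0.118] shift [-2.28  0.   -0.17] rot [-0.    -0.    -0.001] rows 0.36590907680387297 0.0035648218256076275
world [0.506 0.182 0.118] shift [-5.38  0.   -0.17] rot [-0.    -0.    -0.001] rows 0.8613286207954874 0.0035648218256076275
clamp_foot []
handle_grip [(0.7, [0.584, 0.203, 0.111])]
clamp_foot []
handle_grip [(0.67, [0.579, 0.214, 0.108])]
```

Request:
{"name": "send_rows", "arguments": {
  "increments": [
    [0,[-2.0,0,0],[0,0,0]],
    [0,[-3.0,0,0],[0,0,0]],
    [0,[-4.0,0,0],[0,0,0]],
    [0,[-5.0,0,0],[0,0,0]],
    [0,[-5.4,0,0],[0,0,0]]
  ]
}}

```text
clock: 25.88
eef_pos: [0.5068, 0.1809, 0.1168]
ee_rot: [0.0, 0.638, 0.77, 0.001]
contact_force: [0.5, 1.0, 1.7]
width: 0.0002
gripper_force: 0.8
```

```bash
python3 -c "
from h import *
where()
b=eyes.capture('scene');a=eyes.capture('top')
for k in (a,b):
  for q in ('clamp_foot','handle_grip'):
    print(q,[(round(d['p'],2),w(k,d['at']).round(3).tolist()) for d in eyes.spot_in(k,q)][:2])"
```

```text
t 25.88 clamp mm [-111.5   96.   116.8] F [0.5 1.  1.7] w 0.00021656486264854223 j [ 0.22  0.21 -0.37  0.99  0.    1.61]
clamp_foot [(0.57, [0.61, 0.056, 0.139]), (0.24, [0.486, -0.443, 0.046])]
handle_grip [(0.58, [0.488, -0.446, 0.047]), (0.55, [0.59, 0.173, 0.11])]
clamp_foot [(0.64, [0.614, 0.043, 0.115])]
handle_grip []
```

Foot is rising: released. Retract, lift clear and wait for it to open fully.

Request:
{"name": "send_rows", "arguments": {
  "increments": [
    [0,[2,0,0],[0,0,0]],
    [0,[4,-1,0],[0,0,0]],
    [0,[6,-3,0],[0,0,0]],
    [0,[7,-6,-2],[0,0,0]],
    [0,[8,-9,-6],[0,0,0]]
  ]
}}

```text
clock: 26.8
eef_pos: [0.3993, 0.2432, 0.1747]
ee_rot: [-0.001, 0.637, 0.771, -0.003]
contact_force: [-0.1, 0.6, -0.2]
width: 0.0002
gripper_force: 0.0
```

Request:
{"name": "send_rows", "arguments": {
  "increments": [
    [0,[3,0,-4],[0,0,0]],
    [0,[6,0,-8],[0,0,0]],
    [0,[10,0,-10],[0,0,0]],
    [0,[10,0,-10],[0,0,0]],
    [0,[10,0,-10],[0,0,0]]
  ]
}}

```text
clock: 27.42
eef_pos: [0.3829, 0.3412, 0.2752]
ee_rot: [0.0, 0.637, 0.771, -0.001]
contact_force: [0.6, 0.3, -0.5]
width: -0.0003
gripper_force: 0.0
```

Request:
{"name": "send_rows", "arguments": {
  "increments": [
    [0,[0,0,0],[0,0,0]],
    [0,[0,0,0],[0,0,0]],
    [0,[0,0,0],[0,0,0]],
    [0,[0,0,0],[0,0,0]],
    [0,[0,0,0],[0,0,0]]
  ]
}}

```text
clock: 28.05
eef_pos: [0.384, 0.3413, 0.2763]
ee_rot: [0.0, 0.637, 0.771, 0.0]
contact_force: [0.2, 0.5, 0.5]
width: -0.0004
gripper_force: 0.0
```

Request:
{"name": "send_rows", "arguments": {
  "increments": [
    [0,[0,0,0],[0,0,0]],
    [0,[0,0,0],[0,0,0]],
    [0,[0,0,0],[0,0,0]],
    [0,[0,0,0],[0,0,0]],
    [0,[0,0,0],[0,0,0]]
  ]
}}

```text
clock: 28.68
eef_pos: [0.3839, 0.3414, 0.2763]
ee_rot: [0.0, 0.637, 0.771, -0.0]
contact_force: [0.9, 0.1, -0.3]
width: -0.0001
gripper_force: 0.0
```

```bash
python3 -c "
from h import *
where();parcel([-.043,-.055,0])
b=eyes.capture('scene');a=eyes.capture('top')
for k,n in ((a,'top'),(b,'scene')):
  for q in ('clamp_foot','handle_grip','release_tip','tape_roll','keys','weight_500','padlock','box_cutter'):
    print(q,[(round(d['p'],2),w(k,d['at']).round(3).tolist()) for d in eyes.spot_in(k,q)][:1])
  o=cv2.imread(f'pics/{n}.png')[:,:,::-1].astype(int);d=np.abs(o-k['image']).sum(2)
  M=(d>90).astype(np.uint8);m,l,s,ce=cv2.connectedComponentsWithStats(M);print(n,[s[i].tolist() for i in range(1,m) if s[i][4]>15])"
```

```text
t 28.68 clamp mm [-201.9  276.9  276.3] F [ 0.9  0.1 -0.3] w -0.00013409596946595604 j [ 0.6   0.06 -0.19  1.32 -0.    1.98]
scene 0.97 1773
top 0.83 983
parcel in clamp [-0.042  -0.0551  0.004 ] cost 298.0
clamp_foot [(0.61, [0.58, 0.153, 0.061])]
handle_grip [(0.72, [0.588, 0.202, 0.171])]
release_tip [(0.56, [0.515, 0.19, 0.088])]
tape_roll [(0.61, [0.489, -0.448, 0.048])]
keys [(0.6, [0.603, -0.432, 0.004])]
weight_500 [(0.55, [0.604, -0.431, 0.003])]
padlock [(0.68, [0.614, -0.344, 0.014])]
box_cutter [(0.91, [0.365, -0.402, 0.009])]
top [[278, 212, 23, 6, 49], [267, 224, 21, 19, 221], [270, 239, 35, 7, 74], [9, 259, 198, 221, 19179], [297, 261, 4, 16, 24], [301, 270, 21, 17, 188], [244, 381, 26, 86, 1309], [277, 387, 18, 15, 165], [298, 390, 11, 8, 43], [0, 393, 7, 17, 73], [310, 399, 8, 10, 33], [314, 411, 22, 56, 403], [281, 414, 36, 24, 425], [0, 443, 49, 37, 928], [313, 443, 7, 12, 18], [267, 451, 5, 6, 18], [249, 460, 20, 20, 138], [239, 470, 9, 10, 46]]
clamp_foot [(0.74, [0.582, 0.156, 0.067])]
handle_grip [(0.88, [0.581, 0.207, 0.182])]
release_tip [(0.75, [0.509, 0.186, 0.085])]
tape_roll [(0.87, [0.478, -0.437, 0.036])]
keys [(0.81, [0.612, -0.431, 0.002])]
weight_500 [(0.7, [0.736, 0.083, 0.026])]
padlock [(0.65, [0.613, -0.344, 0.013])]
box_cutter [(0.57, [0.367, -0.398, 0.009])]
scene [[0, 0, 92, 70, 2255], [47, 36, 11, 5, 20], [32, 40, 16, 15, 65], [38, 45, 36, 28, 466], [59, 62, 62, 116, 3362], [70, 67, 9, 10, 29], [54, 83, 12, 6, 43], [259, 218, 54, 47, 782], [109, 224, 45, 54, 1526], [262, 250, 7, 5, 20], [111, 275, 21, 12, 28], [265, 283, 27, 16, 230], [264, 283, 56, 39, 687], [132, 288, 12, 7, 20], [108, 352, 56, 93, 1506], [56, 358, 12, 6, 26], [0, 373, 44, 47, 1303], [99, 384, 31, 59, 668], [165, 413, 10, 17, 74], [0, 425, 76, 55, 1635], [171, 431, 8, 16, 80], [155, 449, 16, 26, 173], [38, 472, 13, 8, 43], [54, 476, 30, 4, 87]]
```

```bash
python3 -c "
from h import *
print(manip.sign_off())"
```

```text
the job is handed in; nothing more can be done
None
```

The job is handed in, clock at about 29 s. The parcel is in the clamp corner, fitted from the cameras at (-42, -55) mm and 0.2° off square, against (-43, -55) for flush. The clamp locked, held by itself for about 4 s, then sprang fully open after the lever flick. The bystanders the cameras could check had not moved. I viewed 11 pictures, one over the limit of 10.

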